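Sort loose electronic components into the stock trays

TASK

Clear the handful of loose components off the electronics bench: put each one into the empty front bay of the tray whose back bay already holds that kind - both capacitors, the large and the small, with the capacitors, both toroid chokes with the chokes, and the heat sink with the heat sinks. Set every part on the bay's floor the same way up as it stands now, none leaning or lying on another, and leave the circuit board and the solder spool where they are.

Things in the scene. Friction and masses are not known exactly. Their poses are not given: they have to be found in the camera images.
- capacitor_large: large electrolytic capacitor, a black upright cylinder 35 mm across and 40 mm high standing on its closed end, with a brown disc and two tin pins (6 mm) on top; about 60 g; loose. Origin at the centre of its underside, z up.
- capacitor_small: small electrolytic capacitor, a black upright cylinder 25 mm across and 32 mm high, likewise with brown disc and two 6 mm pins on top; about 24 g; loose. Origin at the centre of its underside, z up.
- choke_large: large toroid choke lying flat, a dark ring wound with copper wire, 44 mm across outside, 18 mm high, with a hole too small for a finger (grip it across the outside); about 65 g; loose. Origin at the centre of its underside, z up.
- choke_small: small toroid choke lying flat, a dark ring wound with copper wire, 32 mm across outside, 14 mm high; about 28 g; loose. Origin at the centre of its underside, z up.
- heatsink: aluminium heat sink, base plate down and six fins upward, 40 mm (its x, along the fins) by 34 mm (its y, across the fins), 26 mm high; can be gripped across either pair of sides; about 45 g; loose. Origin at the centre of its underside, z up.
- tray_capacitors: fixed grey tray, 183 (x) by 156 mm, walls 3 thick, 25 high, floor 3 thick. A wall at x +60 to +63 mm parts the empty front bay (-x side, towards the robot; 120 (x) by 150 mm inside) from the 54 mm deep back bay with the stock: four black capacitors, up to 49 mm above the table. Origin at table level under the front bay's centre; bay floor 3 mm above it.
- tray_chokes: fixed grey tray, 183 (x) by 156 mm, walls 3 thick, 25 high, floor 3 thick. A wall at x +60 to +63 mm parts the empty front bay (-x side, towards the robot; 120 (x) by 150 mm inside) from the 54 mm deep back bay with the stock: three copper-wound toroid chokes lying flat, up to 21 mm above the table. Origin at table level under the front bay's centre; bay floor 3 mm above it.
- tray_heatsinks: fixed grey tray, 183 (x) by 156 mm, walls 3 thick, 25 high, floor 3 thick. A wall at x +60 to +63 mm parts the empty front bay (-x side, towards the robot; 120 (x) by 150 mm inside) from the 54 mm deep back bay with the stock: three finned aluminium heat sinks, up to 29 mm above the table. Origin at table level under the front bay's centre; bay floor 3 mm above it.
- circuit_board: bystander: green populated circuit board on short stand-offs, 150 mm (x) by 100 mm (y), up to 26 mm high, on the left of the work; loose. Origin at its centre, on the table.
- solder_spool: bystander: standing spool of solder with white flanges, 60 mm across, 48 mm high, on the right of the work; loose. Origin at the centre of its underside, z up.

How it is judged:
By the outcome, as a careful person would: the job done as asked, in the order asked, and still so for the second after the job is handed in, with the robot touching nothing.
It also fails if it takes over 106 s, if anything falls off the work surface, if the arm or the gripper's body presses on something with over 40 N, if the wrist force passes 120 N, or if a joint passes its speed limit or range.

ROBOT

A 7-joint arm with a two-finger parallel gripper is mounted at the origin on the work surface. World frame = base frame: x ahead of the robot, y to its left, z up, the work surface at z = 0. Lengths are in m, angles in rad, forces in N, time in s.
With the tool pointing down it reaches from about 0.425 to 0.8 m from the base axis. Payload 8.3 kg.
Tool frame: the origin (TCP) lies at the very end of the fingers, on their centre line; the grasp point (between the pads) lies 19 mm behind it; z points along the fingers, y is the line along which they close (so a half turn about z gives the same grasp; the last joint's range is limited). The gripper opens to 85 mm and grips with 20 to 120 N. Pads are 22 mm wide; open, the fingers measure 114 mm over their backs; the gripper's body (76 mm by 85 mm) begins 54 mm behind the grasp point. The pads swing forward as they close: fully open they stand 13 mm farther back than shut.
Start: joints at [1.113, 0.383, 0.016, 1.37, -0.006, 1.388, -0.046], TCP at [0.24, -0.577, 0.231] pointing down, gripper open.
Joint ranges: [-2.95, 2.95], [-0.25, 2.06], [-1.52, 1.56], [0.18, 2.33], [-1.44, 4.58], [0.02, 2.06], [-3.01, 3.01]. Speed limits (rad/s): [2.39, 2.39, 3.01, 3.01, 3.14, 3.14, 3.14].

INTERFACE

Orientations are given as a unit quaternion [x, y, z, w].
In Python, from cell import * gives the robot as it stands.
- The arm moves only by the tool move_arm, never from a script. Its argument "series" is a list of rows, each a list of 3 entries, a list of its own where there are three numbers: the gripper's target within -1 to 1 (shut at 1, half-way at 0, fully open at -1), then the shift along the tool's x, y, z in cm, then the turn, a rotation vector about the tool's x, y, z in degrees. A call has 1 to 20 rows; each row is the pose to reach, as a shift and turn from the pose commanded when the call began, along the tool's axes at that moment; what a row does not reach only later rows make up. A row lasts 1/8 s, in which the tool goes at most 62.5 mm and 10.7 degrees, less where a joint would pass 70% of its speed; a pose out of reach is approached as far as the arm can. A call with a gripper value outside its range is refused whole. The fingers move at their own pace and stop on an object; the grip force is fixed at half the most. Time passes only in rows, so rows that repeat a pose let the fingers close. It gives the time, the measured TCP pose, the force, the opening and the grip force at its end, in the units of the state.
- sense(): the state, without advancing time (a new reading comes with each control period).
- get_image(name): name is "side" or "top"; returns (picture, depth): 384x512x3 uint8, red, green, blue; 384x512 float32, m along the optical axis (not along the pixel's ray), 0 where there is no reading.
- camera_info(name): a dict with "camera_matrix" (3x3 intrinsics, pixels), "pose" (4x4, takes a point from camera to world coordinates). Camera axes: x right, y down, z forward; pixel columns grow to the right and rows downward; lengths in m; the calibration is good to about 2 mm. A picture is of the moment at which its call begins. camera_info takes no time and is no camera call.
- sign_off(): hands the job in; it is judged then, once.
The state is a dict: "time_s": time; "joints": joint angles; "joint_velocities": joint speeds; "joint_efforts": joint torques, N m; "eef_pos": TCP position; "tool_rot": TCP orientation; "wrist_force": force on the tool from outside, world axes, zero at the start; "moment": the same for the moment, N m; "width": finger opening in m; "grasp_force": force on a finger pad.
Only numpy, scipy, OpenCV 4.12 (cv2) and the standard library are available. Lean on these libraries where they do the work, as an engineer would, in place of code of your own. Each camera call takes 0.05 s, during which the arm holds its last target. There are 200 camera calls.

## Working session

There is one attempt and no reset: what is moved stays moved. The work goes in short steps, Python scripts to look and compute and a tool call to move; the robot and the scene stay as the last step left them, time stands still between calls to the robot, and variables do not carry over. Pictures are saved under pics/ and viewed, at most 14 in all, crops included, and the job is handed in when it is done.

Besides the shell and the picture viewer there is one more tool, called after ">>>" by a JSON object that holds its "method" and its "body", one argument or row to a line. move_arm: Moves the arm, as the interface text tells. Its arguments: {"type":"object","properties":{"series":{"type":"array","items":{"type":"array"}}},"required":["series"]}

```bash
mkdir -p pics; ls; python3 - <<'E'
from cell import *
import cv2,numpy as np
s=sense();print(s['time_s'],s['eef_pos'],s['tool_rot'],s['width'])
for n in ("top","side"):
    p,d=get_image(n);cv2.imwrite(f"pics/{n}0.png",p[:,:,::-1]);np.savez(f"{n}0.npz",p=p,d=d)
    c=camera_info(n);print(n,np.round(c["camera_matrix"],1).tolist(),np.round(c["pose"],3).tolist())
E
```

```text
pics
0.0 [ 0.24024474 -0.57642383  0.23026821] [ 9.80572698e-01  1.96153488e-01 -2.06976360e-04 -9.74426963e-04] 0.0854072115222421
top [[422.1, 0.0, 258.0], [0.0, 422.1, 185.4], [0.0, 0.0, 1.0]] [[0.026, -0.996, 0.085, 0.376], [-1.0, -0.026, 0.006, 0.009], [-0.004, -0.085, -0.996, 1.277], [0.0, 0.0, 0.0, 1.0]]
side [[380.7, 0.0, 259.8], [0.0, 380.7, 193.6], [0.0, 0.0, 1.0]] [[-0.864, -0.295, 0.407, 0.077], [-0.502, 0.47, -0.726, 0.768], [0.022, -0.832, -0.555, 0.601], [0.0, 0.0, 0.0, 1.0]]
```

View pics/top0.png

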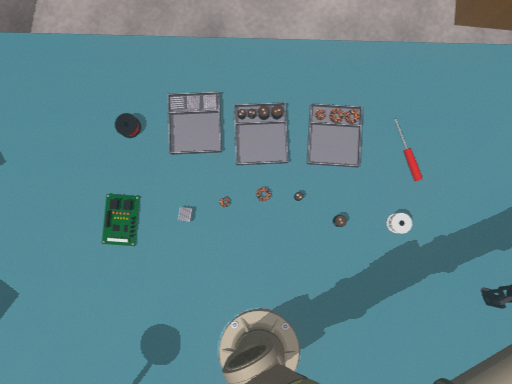

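View pics/side0.png

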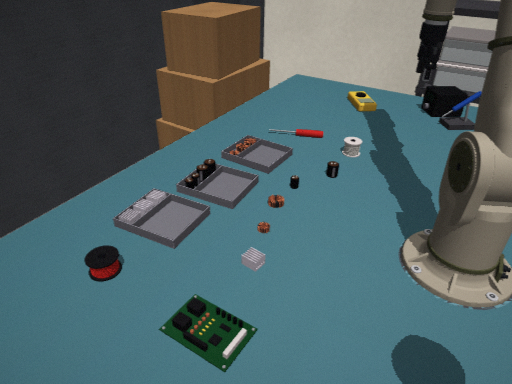

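The top view shows the heat sink at (186,214), the small choke at (225,202) and the large choke at (264,194). The small cap is at (298,197) and the large cap at (340,220). The front bays are at (195,132) for heat sinks, (261,143) for caps and (334,145) for chokes.

```bash
cat > h.py <<'E'
import numpy as np,cv2
from cell import *
def cloud(n,d):
    c=camera_info(n);K=np.array(c["camera_matrix"]);T=np.array(c["pose"])
    v,u=np.mgrid[:d.shape[0],:d.shape[1]]
    P=np.stack([(u-K[0,2])/K[0,0]*d,(v-K[1,2])/K[1,1]*d,d],-1)
    W=P@T[:3,:3].T+T[:3,3]; W[d==0]=np.nan
    return W
def ray(n,uv,z):
    c=camera_info(n);K=np.array(c["camera_matrix"]);T=np.array(c["pose"])
    r=T[:3,:3]@np.linalg.solve(K,[uv[0],uv[1],1]);return T[:3,3]+r*(z-T[2,3])/r[2]
E
python3 - <<'E'
from h import *
ob={'capL':((340,220),(332,166),.040),'capS':((298,197),(295,182),.032),'chL':((264,194),(276,202),.018),'chS':((225,202),(264,227),.014),'hs':((186,214),(253,259),.026)}
W={};Dd={}
for n in("top","side"):
    f=np.load(n+"0.npz");W[n]=cloud(n,f['d']);Dd[n]=f
    w=W[n];print(n,'table z',np.nanmedian(w[200:260,230:300,2]) if n=='top' else np.nanmedian(w[280:320,260:330,2]))
for k,(a,b,h) in ob.items():
  for n,(u,v) in(("top",a),("side",b)):
    r=16;w=W[n][v-r:v+r,u-r:u+r].reshape(-1,3)
    m=w[:,2]>.006
    t=w[w[:,2]>h-.006]
    q=w[m]
    print(k,n,m.sum(),'zmax',np.nanmax(w[:,2]).round(3),'mid',((q.max(0)+q.min(0))/2).round(4)[:2],'ext',(q.max(0)-q.min(0)).round(3)[:2],'topmean',t.mean(0).round(4)[:2],len(t), cv2.minAreaRect((q[:,:2]*1000).astype(np.float32)))
# trays: outline from height
p=W['top'];m=((p[...,2]>.017)).astype(np.uint8);m[:85]=0;m[180:]=0
for c in cv2.findContours(m,cv2.RETR_EXTERNAL,cv2.CHAIN_APPROX_NONE)[0]:
    if len(c)>60:
        q=p[c[:,0,1],c[:,0,0]];print('tray',cv2.minAreaRect((q[:,:2]*1000).astype(np.float32)),q[:,0].min(),q[:,0].max(),cv2.boundingRect(c))
im=Dd['top']['p'][75:260,95:425,::-1];cv2.imwrite('pics/crop.png',cv2.resize(im,None,fx=2.4,fy=2.4,interpolation=cv2.INTER_CUBIC))
E
```

```text
top table z -0.0005099357685667272
side table z -0.0003494942297914694
capL top 136 zmax 0.047 mid [ 0.3964 -0.227 ] ext [0.072 0.069] topmean [ 0.3847 -0.2272] 111 ((402.0502624511719, -225.84982299804688), (57.436317443847656, 73.65743255615234), 78.6427001953125)
capL side 177 zmax 0.044 mid [ 0.3866 -0.2992] ext [0.04  0.188] topmean [ 0.3835 -0.223 ] 67 ((386.20599365234375, -299.4770202636719), (34.11623764038086, 188.57308959960938), 1.9589488506317139)
capS top 68 zmax 0.039 mid [ 0.4565 -0.0907] ext [0.058 0.069] topmean [ 0.4549 -0.1048] 56 ((461.9540100097656, -96.20243835449219), (49.359039306640625, 71.65635681152344), 39.15541076660156)
capS side 102 zmax 0.036 mid [ 0.4535 -0.061 ] ext [0.024 0.106] topmean [ 0.4532 -0.1012] 43 ((454.4360046386719, -61.07575988769531), (106.3279037475586, 23.982799530029297), 88.6563491821289)
chL top 130 zmax 0.026 mid [ 0.4676 -0.0142] ext [0.075 0.067] topmean [4.592e-01 2.000e-04] 113 ((463.1837463378906, -11.355331420898438), (76.12838745117188, 62.68450927734375), 8.122368812561035)
chL side 155 zmax 0.019 mid [0.4581 0.0032] ext
[... 1009 characters left out ...]
143293918654486 0.6112914265647429 (405, 147, 18, 33)
tray ((655.6243896484375, 414.2753601074219), (66.4433364868164, 65.38668823242188), 46.680416107177734) 0.6215239208164409 0.6893159849580763 (115, 113, 24, 23)
tray ((643.4801025390625, -211.43386840820312), (157.07383728027344, 184.3830108642578), 87.71755981445312) 0.5487995086586022 0.7373578582604536 (308, 103, 55, 64)
tray ((642.7139282226562, 12.682411193847656), (183.89877319335938, 156.218994140625), 4.001936435699463) 0.5460312268809637 0.7389924791751277 (234, 102, 55, 63)
tray ((670.51171875, 214.6327667236328), (184.93495178222656, 156.86715698242188), 3.868760108947754) 0.5743181252726551 0.765497864795865 (168, 92, 54, 62)
```

View pics/crop.png

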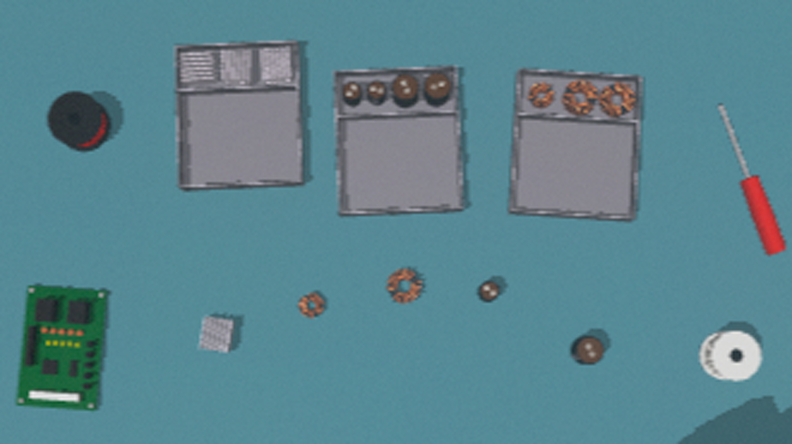

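The positions from the two cameras agree to a few mm. First I go above the large capacitor and turn the tool so its axes line up with the world.

>>> {"method": "move_arm", "body": {
  "series": [
    [-1,[26.8,-26.9,8],[0,0,22.6]],
    [-1,[26.8,-26.9,8],[0,0,22.6]],
    [-1,[26.8,-26.9,8],[0,0,22.6]],
    [-1,[26.8,-26.9,8],[0,0,22.6]],
    [-1,[26.8,-26.9,8],[0,0,22.6]],
    [-1,[26.8,-26.9,8],[0,0,22.6]],
    [-1,[26.8,-26.9,8],[0,0,22.6]],
    [-1,[26.8,-26.9,8],[0,0,22.6]],
    [-1,[26.8,-26.9,8],[0,0,22.6]],
    [-1,[26.8,-26.9,8],[0,0,22.6]],
    [-1,[26.8,-26.9,8],[0,0,22.6]]
  ]
}}

```text
time_s: 1.48
eef_pos: [0.384, -0.2264, 0.1514]
tool_rot: [1.0, -0.001, 0.0, 0.0]
wrist_force: [-0.3, 1.0, 0.7]
width: 0.0852
grasp_force: 0.0
```

>>> {"method": "move_arm", "body": {
  "series": [
    [-1,[0,-0.1,6],[0,0,0]],
    [-1,[0,-0.1,11],[0,0,0]],
    [-1,[0,-0.1,14.3],[0,0,0]],
    [-1,[0,-0.1,14.3],[0,0,0]],
    [-1,[0,-0.1,14.3],[0,0,0]],
    [1,[0,-0.1,14.3],[0,0,0]],
    [1,[0,-0.1,14.3],[0,0,0]],
    [1,[0,-0.1,14.3],[0,0,0]],
    [1,[0,-0.1,14.3],[0,0,0]],
    [1,[0,-0.1,14.3],[0,0,0]],
    [1,[0,-0.1,14.3],[0,0,0]],
    [1,[0,-0.1,14.3],[0,0,0]],
    [1,[0,-0.1,14.3],[0,0,0]]
  ]
}}

```text
time_s: 3.1
eef_pos: [0.3849, -0.2248, 0.0093]
tool_rot: [1.0, 0.0, 0.001, 0.0]
wrist_force: [-1.2, 1.6, 8.1]
width: 0.0333
grasp_force: 59.1
```

>>> {"method": "move_arm", "body": {
  "series": [
    [1,[0,0,-3],[0,0,0]],
    [1,[0,0,-7],[0,0,0]],
    [1,[5,-4.6,-7],[0,0,0]],
    [1,[9.3,-8.6,-7],[0,0,0]],
    [1,[13.6,-12.6,-7],[0,0,0]],
    [1,[17.9,-16.6,-7],[0,0,0]],
    [1,[22,-20.4,-7],[0,0,0]],
    [1,[25.7,-23.8,-7],[0,0,0]],
    [1,[25.7,-23.8,-7],[0,0,0]],
    [1,[25.7,-23.8,-7],[0,0,0]],
    [1,[25.7,-23.8,-7],[0,0,0]]
  ]
}}

```text
time_s: 4.47
eef_pos: [0.6406, 0.0118, 0.0784]
tool_rot: [1.0, -0.001, -0.0, 0.001]
wrist_force: [-0.7, -0.2, 0.3]
width: 0.0338
grasp_force: 59.7
```

```bash
python3 - <<'E'
from h import *
p,d=get_image("side");cv2.imwrite('pics/s1.png',cv2.resize(p[110:290,100:340,::-1],None,fx=2.5,fy=2.5))
E
```

```text
(no output)
```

View pics/s1.png

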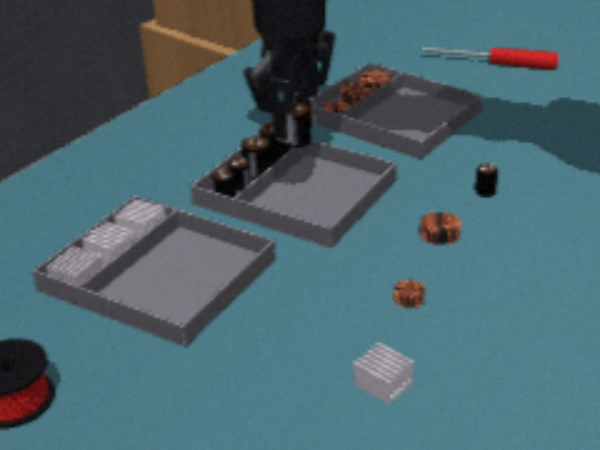

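The capacitor hangs upright between the fingers at (298,130), over the capacitor bay. Next I lower and release it.

>>> {"method": "move_arm", "body": {
  "series": [
    [1,[0.1,0,3.5],[0,0,0]],
    [1,[0.1,0,5.5],[0,0,0]],
    [1,[0.1,0,6.3],[0,0,0]],
    [1,[0.1,0,6.55],[0,0,0]],
    [1,[0.1,0,6.55],[0,0,0]],
    [1,[0.1,0,6.55],[0,0,0]],
    [0.2,[0.1,0,6.55],[0,0,0]],
    [-0.3,[0.1,0,6.55],[0,0,0]],
    [-1,[0.1,0,6.55],[0,0,0]],
    [-1,[0.1,0,6.55],[0,0,0]],
    [-1,[0.1,0,6.55],[0,0,0]],
    [-1,[0.1,0,6.55],[0,0,0]]
  ]
}}

```text
time_s: 6.02
eef_pos: [0.6422, 0.0136, 0.0128]
tool_rot: [1.0, 0.0, -0.0, -0.0]
wrist_force: [-0.2, -0.0, 0.5]
width: 0.0855
grasp_force: 0.0
```

>>> {"method": "move_arm", "body": {
  "series": [
    [-1,[0,0,-5],[0,0,0]],
    [-1,[0,0,-9],[0,0,0]],
    [-1,[-5,3.1,-9],[0,0,0]],
    [-1,[-10,6.2,-9],[0,0,0]],
    [-1,[-15,9.3,-9],[0,0,0]],
    [-1,[-18.85,11.7,-9],[0,0,0]],
    [-1,[-18.85,11.7,-9],[0,0,0]],
    [-1,[-18.85,11.7,-4],[0,0,0]],
    [-1,[-18.85,11.7,-1],[0,0,0]],
    [-1,[-18.85,11.7,0.65],[0,0,0]],
    [-1,[-18.85,11.7,0.65],[0,0,0]],
    [-1,[-18.85,11.7,0.65],[0,0,0]],
    [1,[-18.85,11.7,0.65],[0,0,0]],
    [1,[-18.85,11.7,0.65],[0,0,0]],
    [1,[-18.85,11.7,0.65],[0,0,0]],
    [1,[-18.85,11.7,0.65],[0,0,0]],
    [1,[-18.85,11.7,0.65],[0,0,0]],
    [1,[-18.85,11.7,0.65],[0,0,0]],
    [1,[-18.85,11.7,0.65],[0,0,0]],
    [1,[-18.85,11.7,0.65],[0,0,0]]
  ]
}}

```text
time_s: 8.52
eef_pos: [0.4541, -0.1035, 0.0068]
tool_rot: [1.0, 0.0, 0.0, 0.0]
wrist_force: [-1.5, 0.1, 5.5]
width: 0.0235
grasp_force: 58.7
```

>>> {"method": "move_arm", "body": {
  "series": [
    [1,[0,0,-4],[0,0,0]],
    [1,[0,0,-7],[0,0,0]],
    [1,[4,-3.4,-7],[0,0,0]],
    [1,[8,-6.8,-7],[0,0,0]],
    [1,[11.5,-9.8,-7],[0,0,0]],
    [1,[13.2,-11.25,-7],[0,0,0]],
    [1,[13.2,-11.25,-7],[0,0,0]],
    [1,[13.2,-11.25,-3],[0,0,0]],
    [1,[13.2,-11.25,-1],[0,0,0]],
    [1,[13.2,-11.25,0],[0,0,0]],
    [1,[13.2,-11.25,0.35],[0,0,0]],
    [1,[13.2,-11.25,0.35],[0,0,0]],
    [1,[13.2,-11.25,0.35],[0,0,0]],
    [0.3,[13.2,-11.25,0.35],[0,0,0]],
    [-0.2,[13.2,-11.25,0.35],[0,0,0]],
    [-1,[13.2,-11.25,0.35],[0,0,0]],
    [-1,[13.2,-11.25,0.35],[0,0,0]],
    [-1,[13.2,-11.25,0.35],[0,0,0]]
  ]
}}

```text
time_s: 10.78
eef_pos: [0.5856, 0.0091, 0.0025]
tool_rot: [1.0, 0.0, -0.0, -0.0]
wrist_force: [0.4, -0.4, 0.0]
width: 0.0856
grasp_force: 0.0
```

>>> {"method": "move_arm", "body": {
  "series": [
    [-1,[0,0,-5],[0,0,0]],
    [-1,[0,0,-9],[0,0,0]],
    [-1,[-5,0.3,-9],[0,0,0]],
    [-1,[-10,0.6,-9],[0,0,0]],
    [-1,[-12.75,0.75,-9],[0,0,0]],
    [-1,[-12.75,0.75,-9],[0,0,0]],
    [-1,[-12.75,0.75,-9],[0,0,0]]
  ]
}}

```text
time_s: 11.65
eef_pos: [0.4591, 0.0015, 0.0932]
tool_rot: [1.0, 0.0, 0.001, -0.0]
wrist_force: [1.5, -0.2, -0.1]
width: 0.0853
grasp_force: 0.0
```

```bash
python3 - <<'E'
from h import *
p,d=get_image("side");cv2.imwrite('pics/s2.png',cv2.resize(p[110:290,100:340,::-1],None,fx=2.5,fy=2.5))
E
```

```text
(no output)
```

View pics/s2.png

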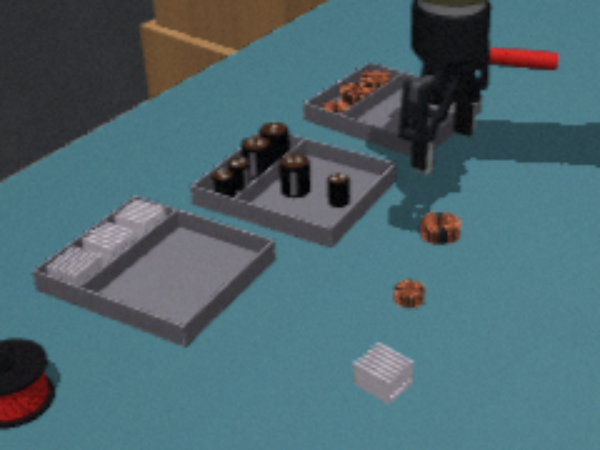

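Both capacitors stand upright in their bay, at (295,175) and (338,190). Next is the large choke.

>>> {"method": "move_arm", "body": {
  "series": [
    [-1,[0,0,4.5],[0,0,0]],
    [-1,[0,0,7.5],[0,0,0]],
    [-1,[0,0,8.95],[0,0,0]],
    [-1,[0,0,8.95],[0,0,0]],
    [-1,[0,0,8.95],[0,0,0]],
    [1,[0,0,8.95],[0,0,0]],
    [1,[0,0,8.95],[0,0,0]],
    [1,[0,0,8.95],[0,0,0]],
    [1,[0,0,8.95],[0,0,0]],
    [1,[0,0,8.95],[0,0,0]],
    [1,[0,0,8.95],[0,0,0]],
    [1,[0,0,8.95],[0,0,0]]
  ]
}}

```text
time_s: 13.2
eef_pos: [0.4588, 0.0015, 0.0043]
tool_rot: [1.0, 0.0, 0.001, 0.0]
wrist_force: [-3.0, 0.1, 9.8]
width: 0.0415
grasp_force: 59.3
```

>>> {"method": "move_arm", "body": {
  "series": [
    [1,[0,0,-4],[0,0,0]],
    [1,[0,0,-7],[0,0,0]],
    [1,[3.5,4.1,-7],[0,0,0]],
    [1,[7,8.2,-7],[0,0,0]],
    [1,[10.5,12.3,-7],[0,0,0]],
    [1,[14,16.4,-7],[0,0,0]],
    [1,[17,19.9,-7],[0,0,0]],
    [1,[18.1,21.25,-7],[0,0,0]],
    [1,[18.1,21.25,-7],[0,0,0]],
    [1,[18.1,21.25,-7],[0,0,0]]
  ]
}}

```text
time_s: 14.45
eef_pos: [0.6389, -0.2096, 0.0731]
tool_rot: [1.0, 0.001, -0.0, -0.0]
wrist_force: [0.0, 0.8, -0.9]
width: 0.0416
grasp_force: 61.0
```

>>> {"method": "move_arm", "body": {
  "series": [
    [1,[0.1,0,3.5],[0,0,0]],
    [1,[0.1,0,5.5],[0,0,0]],
    [1,[0.1,0,6.3],[0,0,0]],
    [1,[0.1,0,6.6],[0,0,0]],
    [1,[0.1,0,6.6],[0,0,0]],
    [1,[0.1,0,6.6],[0,0,0]],
    [0.0,[0.1,0,6.6],[0,0,0]],
    [-0.5,[0.1,0,6.6],[0,0,0]],
    [-1,[0.1,0,6.6],[0,0,0]],
    [-1,[0.1,0,6.6],[0,0,0]],
    [-1,[0.1,0,6.6],[0,0,0]],
    [-1,[0.1,0,6.6],[0,0,0]]
  ]
}}

```text
time_s: 15.95
eef_pos: [0.6403, -0.2108, 0.0073]
tool_rot: [1.0, 0.0, -0.0, -0.0]
wrist_force: [0.2, -0.2, 1.2]
width: 0.0855
grasp_force: 0.0
```

>>> {"method": "move_arm", "body": {
  "series": [
    [-1,[0,0,-5],[0,0,0]],
    [-1,[0,0,-9],[0,0,0]],
    [-1,[-2.6,-4.1,-9],[0,0,0]],
    [-1,[-5.2,-8.2,-9],[0,0,0]],
    [-1,[-7.8,-12.3,-9],[0,0,0]],
    [-1,[-10.4,-16.4,-9],[0,0,0]],
    [-1,[-13,-20.5,-9],[0,0,0]],
    [-1,[-15.6,-24.6,-9],[0,0,0]],
    [-1,[-18.2,-28.7,-9],[0,0,0]],
    [-1,[-20.4,-32,-9],[0,0,0]],
    [-1,[-20.95,-32.8,-9],[0,0,0]],
    [-1,[-20.95,-32.8,-9],[0,0,0]],
    [-1,[-20.95,-32.8,-9],[0,0,0]],
    [-1,[-20.95,-32.8,-9],[0,0,0]]
  ]
}}

```text
time_s: 17.7
eef_pos: [0.4313, 0.116, 0.0973]
tool_rot: [1.0, -0.001, -0.0, -0.0]
wrist_force: [0.1, 0.9, 0.0]
width: 0.0855
grasp_force: 0.0
```

```bash
python3 - <<'E'
from h import *
p,d=get_image("side");cv2.imwrite('pics/s3.png',cv2.resize(p[110:290,100:340,::-1],None,fx=2.5,fy=2.5))
s=sense();print(s['eef_pos'],s['tool_rot'],s['joints'])
E
```

```text
[0.43116666 0.11614006 0.09722817] [ 9.99999737e-01 -7.20976048e-04 -7.24833876e-05 -2.91096952e-05] [ 0.12078767  0.15418168 -0.48886126  1.99462896  0.08501758  1.01234642
 -1.98051561]
```

View pics/s3.png

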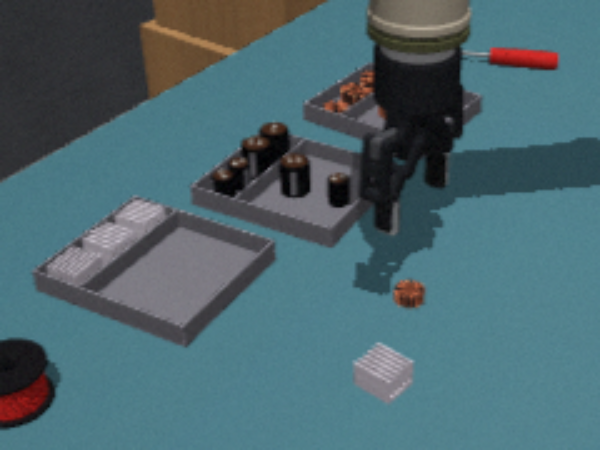

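The picture shows the small choke at (409,293), clear of everything, with the gripper just above and behind it. I descend and grip.

>>> {"method": "move_arm", "body": {
  "series": [
    [-1,[0,-0.1,5],[0,0,0]],
    [-1,[0,-0.1,8],[0,0,0]],
    [-1,[0,-0.1,9.45],[0,0,0]],
    [-1,[0,-0.1,9.45],[0,0,0]],
    [-1,[0,-0.1,9.45],[0,0,0]],
    [1,[0,-0.1,9.45],[0,0,0]],
    [1,[0,-0.1,9.45],[0,0,0]],
    [1,[0,-0.1,9.45],[0,0,0]],
    [1,[0,-0.1,9.45],[0,0,0]],
    [1,[0,-0.1,9.45],[0,0,0]],
    [1,[0,-0.1,9.45],[0,0,0]],
    [1,[0,-0.1,9.45],[0,0,0]],
    [1,[0,-0.1,9.45],[0,0,0]]
  ]
}}

```text
time_s: 19.38
eef_pos: [0.4311, 0.1181, 0.0035]
tool_rot: [1.0, 0.0, 0.0, 0.0]
wrist_force: [-2.5, -1.0, 8.2]
width: 0.0294
grasp_force: 58.6
```

>>> {"method": "move_arm", "body": {
  "series": [
    [1,[0,0,-4],[0,0,0]],
    [1,[0,0,-7],[0,0,0]],
    [1,[2,4.2,-7],[0,0,0]],
    [1,[4,8.4,-7],[0,0,0]],
    [1,[6,12.6,-7],[0,0,0]],
    [1,[8,16.8,-7],[0,0,0]],
    [1,[10,21,-7],[0,0,0]],
    [1,[12,25.2,-7],[0,0,0]],
    [1,[14,29.4,-7],[0,0,0]],
    [1,[15.6,32.7,-7],[0,0,0]],
    [1,[15.6,32.7,-7],[0,0,0]],
    [1,[15.6,32.7,-7],[0,0,0]],
    [1,[15.6,32.7,-7],[0,0,0]]
  ]
}}

```text
time_s: 21.0
eef_pos: [0.5867, -0.2072, 0.0728]
tool_rot: [1.0, 0.001, -0.0, -0.0]
wrist_force: [0.4, 0.3, 0.3]
width: 0.0289
grasp_force: 59.3
```

```bash
python3 - <<'E'
from h import *
p,d=get_image("side");cv2.imwrite('pics/s4.png',cv2.resize(p[110:230,180:340,::-1],None,fx=3,fy=3))
s=sense();print(s['eef_pos'],s['width'])
E
```

```text
[ 0.58676633 -0.20740089  0.07295108] 0.028869329307363713
```

View pics/s4.png

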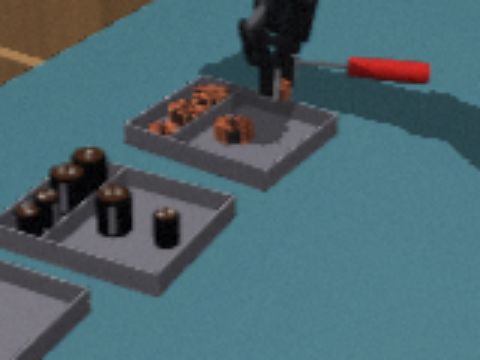

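The large choke lies flat in its bay at (234,129), and the small one is still held at (285,88). I lower and release it.

>>> {"method": "move_arm", "body": {
  "series": [
    [1,[0,0.1,3.5],[0,0,0]],
    [1,[0,0.1,5.5],[0,0,0]],
    [1,[0,0.1,6.3],[0,0,0]],
    [1,[0,0.1,6.65],[0,0,0]],
    [1,[0,0.1,6.65],[0,0,0]],
    [1,[0,0.1,6.65],[0,0,0]],
    [0.3,[0,0.1,6.65],[0,0,0]],
    [-0.2,[0,0.1,6.65],[0,0,0]],
    [-1,[0,0.1,6.65],[0,0,0]],
    [-1,[0,0.1,6.65],[0,0,0]],
    [-1,[0,0.1,6.65],[0,0,0]],
    [-1,[0,0.1,6.65],[0,0,0]]
  ]
}}

```text
time_s: 22.55
eef_pos: [0.5868, -0.2099, 0.0063]
tool_rot: [1.0, 0.0, -0.0, -0.0]
wrist_force: [0.0, -0.2, 0.4]
width: 0.0854
grasp_force: 0.0
```

>>> {"method": "move_arm", "body": {
  "series": [
    [-1,[0,0,-5],[0,0,0]],
    [-1,[0,0,-9],[0,0,0]],
    [-1,[-2,-4.5,-9],[0,0,0]],
    [-1,[-4,-9,-9],[0,0,0]],
    [-1,[-6,-13.5,-9],[0,0,0]],
    [-1,[-8,-18,-9],[0,0,0]],
    [-1,[-10,-22.5,-9],[0,0,0]],
    [-1,[-12,-27,-9],[0,0,4]],
    [-1,[-14,-31.5,-9],[0,0,8]],
    [-1,[-16,-36,-9],[0,0,8]],
    [-1,[-18,-40.5,-9],[0,0,8]],
    [-1,[-19.5,-44.2,-9],[0,0,8]],
    [-1,[-19.5,-44.2,-9],[0,0,8]],
    [-1,[-19.5,-44.2,-9],[0,0,8]],
    [-1,[-19.5,-44.2,-9],[0,0,8]]
  ]
}}

```text
time_s: 24.42
eef_pos: [0.3922, 0.2307, 0.0962]
tool_rot: [0.998, -0.071, 0.0, 0.0]
wrist_force: [-0.3, -0.3, 0.3]
width: 0.0858
grasp_force: 0.0
```

```bash
python3 - <<'E'
from h import *
p,d=get_image("side");cv2.imwrite('pics/s5.png',cv2.resize(p[110:290,180:340,::-1],None,fx=3,fy=3))
s=sense();print(s['eef_pos'],s['tool_rot'],s['joints'])
w=cloud("side",d)[240:275,235:272].reshape(-1,3);q=w[(w[:,2]>.006)&(w[:,2]<.032)];print(len(q),(q.max(0)+q.min(0))/2)
print(cv2.minAreaRect((q[:,:2]*1000).astype(np.float32)))
E
```

```text
[0.39225005 0.23082591 0.09626308] [ 9.97496654e-01 -7.07135347e-02  3.68246455e-05  1.44537190e-04] [-0.074477    0.18471248 -0.57452038  1.97240736  0.11794388  1.01686499
 -2.41580446]
338 [0.39213135 0.23242629 0.016716  ]
((392.1974182128906, 231.98631286621094), (36.81891632080078, 41.32059860229492), 83.95231628417969)
```

View pics/s5.png

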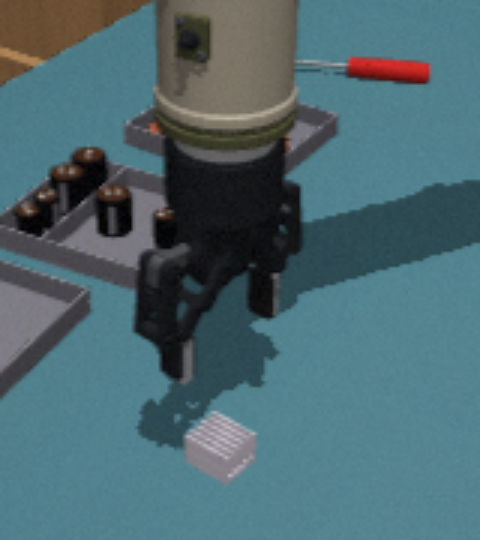

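The heat sink is at (220,445) and lines up with the fingers, so I descend and grip.

>>> {"method": "move_arm", "body": {
  "series": [
    [-1,[0,-0.1,5],[0,0,0]],
    [-1,[0,-0.1,8],[0,0,0]],
    [-1,[0,-0.1,9.2],[0,0,0]],
    [-1,[0,-0.1,9.2],[0,0,0]],
    [-1,[0,-0.1,9.2],[0,0,0]],
    [1,[0,-0.1,9.2],[0,0,0]],
    [1,[0,-0.1,9.2],[0,0,0]],
    [1,[0,-0.1,9.2],[0,0,0]],
    [1,[0,-0.1,9.2],[0,0,0]],
    [1,[0,-0.1,9.2],[0,0,0]],
    [1,[0,-0.1,9.2],[0,0,0]],
    [1,[0,-0.1,9.2],[0,0,0]],
    [1,[0,-0.1,9.2],[0,0,0]]
  ]
}}

```text
time_s: 26.1
eef_pos: [0.3922, 0.2333, 0.0049]
tool_rot: [0.998, -0.07, 0.0, -0.0]
wrist_force: [-1.4, -2.1, 6.7]
width: 0.0324
grasp_force: 60.2
```

>>> {"method": "move_arm", "body": {
  "series": [
    [1,[0,0,-4],[0,0,0]],
    [1,[0,0,-7],[0,0,0]],
    [1,[5,-0.3,-7],[0,0,-3]],
    [1,[10,-0.6,-7],[0,0,-6]],
    [1,[15,-0.9,-7],[0,0,-9]],
    [1,[20,-1.2,-7],[0,0,-12]],
    [1,[24,-1.4,-7],[0,0,-12]],
    [1,[25,-1.4,-7],[0,0,-12]],
    [1,[25,-1.4,-7],[0,0,-12]],
    [1,[25,-1.4,-7],[0,0,-12]],
    [1,[25,-1.4,-7],[0,0,-12]]
  ]
}}

```text
time_s: 27.48
eef_pos: [0.6403, 0.2128, 0.0747]
tool_rot: [0.999, 0.036, -0.0, -0.0]
wrist_force: [-0.7, -0.1, -0.7]
width: 0.0334
grasp_force: 59.8
```

>>> {"method": "move_arm", "body": {
  "series": [
    [1,[0,0,3.5],[0,0,0]],
    [1,[0,0,5.5],[0,0,0]],
    [1,[0,0,6.3],[0,0,0]],
    [1,[0,0,6.65],[0,0,0]],
    [1,[0,0,6.65],[0,0,0]],
    [1,[0,0,6.65],[0,0,0]],
    [0.2,[0,0,6.65],[0,0,0]],
    [-0.3,[0,0,6.65],[0,0,0]],
    [-1,[0,0,6.65],[0,0,0]],
    [-1,[0,0,6.65],[0,0,0]],
    [-1,[0,0,6.65],[0,0,0]],
    [-1,[0,0,6.65],[0,0,0]],
    [-1,[0,0,1],[0,0,0]],
    [-1,[0,0,-5],[0,0,0]],
    [-1,[-5,0,-9],[0,0,0]],
    [-1,[-10,0,-12],[0,0,0]],
    [-1,[-15,0,-12],[0,0,0]],
    [-1,[-18,0,-12],[0,0,0]],
    [-1,[-18,0,-12],[0,0,0]],
    [-1,[-18,0,-12],[0,0,0]]
  ]
}}

```text
time_s: 29.98
eef_pos: [0.4625, 0.1994, 0.1947]
tool_rot: [0.999, 0.035, 0.001, -0.0]
wrist_force: [-0.1, 0.5, 0.0]
width: 0.0851
grasp_force: 0.0
```

```bash
python3 - <<'E'
from h import *
for n in("top","side"):
    p,d=get_image(n)
    c=p[80:260,95:425] if n=="top" else p[100:380,60:370]
    cv2.imwrite(f'pics/f{n}.png',cv2.resize(c[:,:,::-1],None,fx=2.1,fy=2.1,interpolation=cv2.INTER_CUBIC))
print(sense()['eef_pos'])
E
```

```text
[0.46264896 0.19942222 0.19427716]
```

View pics/ftop.png

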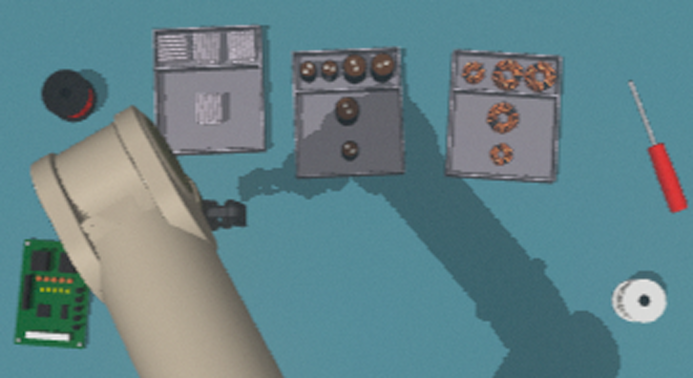

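View pics/fside.png

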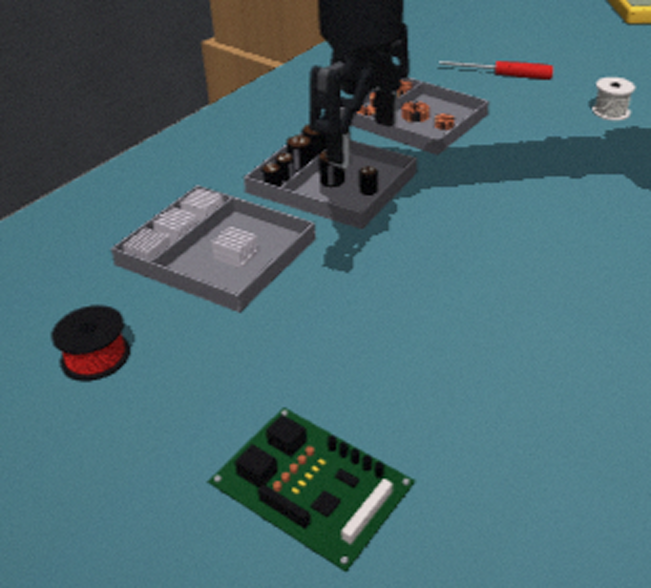

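The final top view shows each part in its own bay, flat or upright. The heat sink is at (208,108), the caps at (347,110) and (349,149), and the chokes at (503,117) and (501,154). The board and the white solder spool have not moved, and the arm is clear of everything.

```bash
python3 -c "
from cell import *
print(sign_off())"
```

```text
the job is handed in; nothing more can be done
None
```

The job is handed in: all five parts are in the front bays of their matching trays, the same way up as they stood, with the board and solder spool unmoved, after about 30 s of the 106 s allowed. While lowering the small capacitor I pressed it about 7 mm too far into the bay floor; it ended upright, and I have no reading of the peak force in that move.

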